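# Check a spring force gauge on its jig

### The job

Lay the loose spring force gauge flat in the cradle of the aluminium checking jig, with its pull rod in the slot of the fork and its black pull tab towards the sliding index gate, and let go of it. Then take it by the tab, pull the tab straight out until it stands exactly in line with the two posts of the gate, and hold it there for a good second. Ease the tab back, without letting it snap, until it is fully home, and leave the gauge lying in the cradle; do not shift the gate or disturb the other things on the bench.

Things in the scene. Friction and masses are not known exactly. Their poses are not given: they have to be found in the camera images.
- gauge: Spring force gauge, loose, 0.2 to 0.35 kg, lying flat. Grey housing 110 long (x) x 36 wide (y) x 42 high (z) mm, white scale on top, small wire ring at the rear (looks only). Origin: centre of the housing's underside; +x to the pull tab, z up. A steel rod 8 mm thick leaves the front face (x 55, z 21 mm) and carries the black tab. Centre of mass about 12 mm ahead of the origin.
- pull_rod (a joint): How far the gauge's rod is pulled out of the housing, m: 0 is fully home (spring keeps it there), stop at 0.09. The spring pulls back with about 2 N at home plus 0.9 N per 10 mm. Let go when out, it snaps back.
- pull_tab (a point): Centre of the black pull tab on the end of the rod: an upright block 12 mm thick along the gauge's x, 22 mm wide (y), 36 mm high (z). With the rod home it is at x = 95, y = 0, z = 21 mm in the gauge's frame. Axes are the gauge's; it moves along the gauge's +x.
- jig: Checking jig, fixed to the bench: aluminium base plate 260 long (x) x 120 wide (y) x 6 mm. Origin: centre of the plate's underside; +x is the pull direction, z up. Rear half: an open cradle for the gauge's housing; at x = 0 an upright steel fork; front half: the sliding index gate.
- cradle (a point): Point on the cradle's floor (jig x -55, y 0, z 12 mm) where the gauge's origin lies when its front bears on the fork. Jig's axes. Floor 62 mm wide; white cheeks 10 mm high above it, 43 mm apart inside, at jig x -110 to -85 and -30 to -5 (sides open between); rear stop 4 mm above the floor at x -120: so the housing has 10 mm of play lengthwise, any place within it will do.
- fork_slot (a point): Middle of the fork's slot at its inner face (jig x 0, y 0, z 33 mm), jig's axes. Two steel plates, 8 mm thick (x 0 to 8), 60 mm wide in all, top at z 44 mm; slot 16 mm wide, open at the top, takes the gauge's rod. The housing bears on the fork when the tab is pulled; the home tab is then at jig x 40, z 33 mm.
- index_mark (a point): Sliding index gate on the jig, stiff to move (8 N), already set at jig x 85 to 115 mm: low cross bar 6 mm thick (top z 12 mm, passes under the tab) with an upright steel post at each end, 6 x 8 mm, top z 36 mm, inner faces 96 mm apart. The point is midway between the posts (jig y 0, z 33 mm), jig's axes. In line: the tab's centre has this point's x in the jig's frame.
- dish: Bystander: clear petri dish, 54 mm across, 14 mm high; origin under its centre.
- marker: Bystander: white marker pen with a black cap lying along its x, about 110 mm long, 11 mm thick; origin on its underside, near the middle.
- media_bottle: Bystander: clear square bottle 76 x 76 mm, 156 mm high with a white cap; origin under its centre.
- tube_rack: Bystander: green tube rack 70 x 160 x 45 mm, with tubes up to 107 mm high; origin under its centre.
- beaker: Bystander: glass beaker 70 mm across, 85 mm high; origin under its centre.
- tip_box: Bystander: blue box with clear lid 85 x 125 x 90 mm; origin under its centre.
- mug: Bystander: white mug 80 mm across, 90 mm high; origin under its centre.
Mind the look-alikes: they are no part of the job. Of the things that look like the gauge, the middle-sized one is meant.

How it is judged:
By the outcome, as a careful person would: the job done as asked, in the order asked, and still so for the second after the job is handed in, with the robot touching nothing.
It also fails if it takes over 61 s, if anything falls off the work surface, if the arm or the gripper's body presses on something with over 40 N, if the wrist force passes 120 N, or if a joint passes its speed limit or range.

### The arm

A 6-joint arm with a two-finger parallel gripper is mounted at the origin on the work surface. World frame = base frame: x ahead of the robot, y to its left, z up, the work surface at z = 0. Lengths are in m, angles in rad, forces in N, time in s.
With the tool pointing down it reaches from about 0.275 to 0.725 m from the base axis. Payload 5.6 kg.
Tool frame: the origin (TCP) lies between the finger pads; the fingertips stand 22 mm ahead of it and the grasp point (between the pads) lies 3 mm ahead of it; z points along the fingers, y is the direction in which the jaws open and shut (so a half turn about z gives the same grasp; the last joint's range is limited). The gripper opens to 85 mm and grips with 20 to 120 N. Pads are 22 mm wide; open, the fingers measure 114 mm over their backs; the gripper's body (76 mm by 85 mm) begins 54 mm behind the grasp point. The pads swing forward as they close: fully open they stand 13 mm farther back than shut.
Start: joints at [1.439, 0.255, 0.108, 0, -1.424, -0.285], TCP at [0.223, 0.503, 0.215] pointing down, gripper open.
Joint ranges: [-2.95, 2.95], [-1.21, 1.97], [-1.09, 1.5], [-2.87, 1.71], [-2.94, -0.07], [-3.05, 3.05]. Speed limits (rad/s): [2.57, 2.57, 3.14, 3.14, 3.14, 3.14].

### API

Orientations are given as a unit quaternion [x, y, z, w].
In Python, from plant import bot gives the robot as it stands. The module is installed in compiled form; this text tells all that it offers.
- The arm moves only by the tool move_arm, never from a script. Its argument "deltas" is a list that holds one entry, the list of rows, each a list of 7 numbers: the closure in counts, from 0 (fully open) to 255 (shut), then the shift along the world's x, y, z in mm, then the turn, a rotation vector about the world's x, y, z in rad. A call has exactly 10 rows; each row shifts and turns the commanded pose from where the row before left it; what a row does not reach is not made up. A row lasts 1/8 s, in which the tool goes at most 62.5 mm and 10.7 degrees, less where a joint would pass 70% of its speed; a pose out of reach is approached as far as the arm can. A call is refused whole if a number of a shift passes 62.5 or a number of a turn 0.188, either way. A call with a gripper value outside its range is refused whole. The fingers move at their own pace and stop on an object; "squeeze" is the grip in N (left out, the last holds). Time passes only in rows, so rows that do not move let the fingers close, or fill a call up. It gives the time, the measured TCP pose, the force and the opening at its end, in the units of the state.
- bot.read_state(): the state, without advancing time (a new reading comes with each control period).
- bot.read_camera(name): name is "side" or "top" or "wrist"; returns a dict with "pixels" (420x560x3 uint8, red, green, blue), "range_z" (420x560 float32, m along the optical axis (not along the pixel's ray), 0 where there is no reading), "vertical_fov" (degrees; the focal length in pixels is half the picture's height over the tangent of half this angle, whatever the lens; pixels are square), "cx", "cy" (the principal point, pixels), "dist" ([k1, k2, p1, p2, k3] as OpenCV has them; the pictures are not rectified), "R" (3x3) and "t" (3): a world point X has camera coordinates R X + t; the wrist camera has in their place "tool_from_camera" (4x4, takes a point from camera to tool coordinates, whose origin is the TCP and whose axes are the flange's). Camera axes: x right, y down, z forward; pixel columns grow to the right and rows downward; lengths in m; the calibration is good to about 2 mm. A picture is of the moment at which its call begins: read the wrist's pose just before it.
- bot.job_done(): hands the job in, once; it reports no verdict.
Trained networks look in the newest picture that a camera, given by its name, has taken for a name from the list of things; names that differ only in an ending like _2 or _b are one class to them, and where a whole thing is asked for, a point or a joint stands for the part that bears it (a point fixed in the world has none). Each returns a list of dicts, best first, with "conf" (0 to 1); they miss things now and then, are a little off and sometimes report something else, mostly with a low value. They report only what shows in the picture. A call takes as long as a camera call. They do not tell look-alikes from the thing itself.
- bot.look_for(target, camera): "at" ([x, y, z] in m, in world coordinates, good to about 4 mm: the middle of the surface that is visible of it).
- bot.spot_point(target, camera): "at" ([x, y, z] in m, in world coordinates, good to about 4 mm: a listed point, or the origin of a listed thing).
The state is a dict: "time": time; "joint_positions": joint angles; "qd": joint speeds; "tau": joint torques, N m; "tool_pos": TCP position; "eef_rot": TCP orientation; "ft_force": force on the tool from outside, world axes, zero at the start; "ft_torque": the same for the moment, N m; "opening": finger opening in m.
Only numpy, scipy, OpenCV 4.12 (cv2) and the standard library are available. Lean on these libraries where they do the work, as an engineer would, in place of code of your own. Each camera call takes 0.05 s, during which the arm holds its last target. There are 200 camera calls.

## Working session

There is one attempt and no reset: what is moved stays moved. The work goes in short steps, Python scripts to look and compute and a tool call to move; the robot and the scene stay as the last step left them, time stands still between calls to the robot, and variables do not carry over. Pictures are saved under pics/ and viewed, about 8 in all and at most 12, crops included, and the job is handed in when it is done.

Besides the shell and the picture viewer there is one more tool, called after "Request:" as name(argument=value, ...) on one line, values as JSON. move_arm: Moves the arm, as the interface text tells. Its arguments: {"type":"object","properties":{"deltas":{"type":"array"},"squeeze":{"type":"number"}},"required":["deltas"]}

```bash
mkdir -p pics; cat > h.py <<'E'
import numpy as np, cv2
from plant import bot
def snap(name, fn=None):
    s=bot.read_state(); c=bot.read_camera(name)
    if fn: cv2.imwrite('pics/'+fn, c['pixels'][:,:,::-1])
    return s,c
def cloud(c):
    h,w=c['range_z'].shape; f=h/2/np.tan(np.radians(c['vertical_fov'])/2)
    K=np.array([[f,0,c['cx']],[0,f,c['cy']],[0,0,1]])
    u,v=np.meshgrid(np.arange(w),np.arange(h))
    p=cv2.undistortPoints(np.stack([u,v],-1).reshape(-1,1,2).astype(np.float64),K,np.array(c['dist'],float)).reshape(h,w,2)
    z=c['range_z']; P=np.dstack([p[...,0]*z,p[...,1]*z,z])
    return P
def world(c): return (cloud(c)-np.array(c['t']))@np.array(c['R'])
E
python3 - <<'E'
from h import *
s,c=snap('top','top1.png'); print(s['time'],s['tool_pos'],s['eef_rot'],s['opening'],s['ft_force'])
W=world(c); np.save('top1.npy',W); np.save('top1rgb.npy',c['pixels'])
for n in ['gauge','pull_tab','jig','cradle','fork_slot','index_mark']:
    for d in bot.spot_point(n,'top')[:4]: print(n,np.round(d['at'],3),round(d['conf'],2))
snap('side','side1.png')
for n in ['gauge','pull_tab','jig','cradle','fork_slot','index_mark']:
    for d in bot.spot_point(n,'side')[:4]: print('side',n,np.round(d['at'],3),round(d['conf'],2))
E
```

```text
0.0 [0.22238445 0.50244076 0.21396673] [ 9.78357815e-01 -2.06917895e-01 -1.64047020e-04  9.70969469e-04] 0.08498026135183817 [ 0.62721467  0.82454171 -0.00932013]
gauge [ 0.588 -0.222  0.001] 0.8
gauge [ 0.29  -0.224 -0.004] 0.71
gauge [ 0.618 -0.382 -0.001] 0.68
gauge [ 0.49  -0.242  0.023] 0.26
pull_tab [ 0.417 -0.266  0.029] 0.62
pull_tab [ 0.493 -0.241  0.023] 0.45
pull_tab [ 0.551 -0.387  0.011] 0.38
jig [0.51  0.222 0.   ] 0.75
cradle [0.561 0.207 0.013] 0.74
cradle [ 0.751  0.212 -0.002] 0.33
fork_slot [0.51  0.217 0.03 ] 0.66
fork_slot [0.783 0.046 0.002] 0.39
index_mark [0.401 0.253 0.034] 0.59
index_mark [ 0.586 -0.22  -0.001] 0.59
side gauge [ 0.618 -0.384 -0.004] 0.81
side gauge [ 0.292 -0.224  0.   ] 0.78
side gauge [ 0.584 -0.222 -0.004] 0.69
side pull_tab [ 0.486 -0.237  0.018] 0.68
side pull_tab [ 0.412 -0.267  0.03 ] 0.53
side pull_tab [ 0.551 -0.386  0.017] 0.48
side jig [ 0.511  0.222 -0.002] 0.67
side cradle [0.564 0.206 0.009] 0.64
side fork_slot [0.506 0.22  0.037] 0.79
side index_mark [ 0.385  0.007 -0.002] 0.48
side index_mark [0.4   0.247 0.038] 0.44
```

View pics/top1.png

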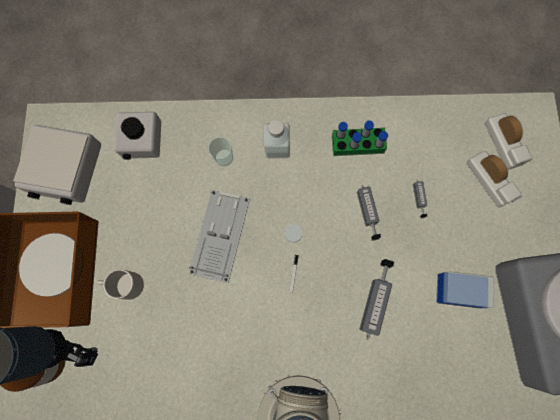

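View pics/side1.png

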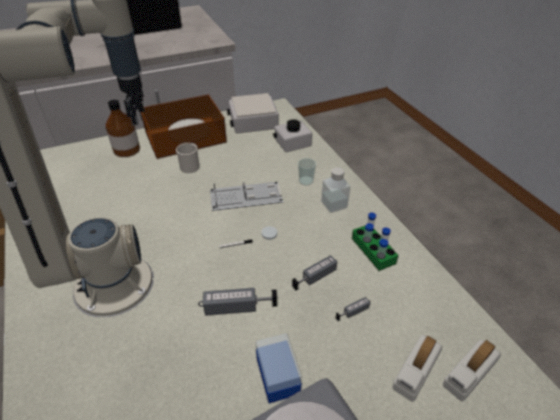

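The middle-sized gauge is at about pixel (370,212), with its tab at (376,237). The jig is at (220,237), with its fork near (222,228) and the gate towards the robot. The large gauge at (378,305) and the small one at (420,198) are the look-alikes. I'll go over the jig for a close look.

Request:
move_arm(deltas=[[[0,32,-35,14,0,0,0],[0,32,-35,14,0,0,0],[0,32,-35,14,0,0,0],[0,32,-35,14,0,0,0],[0,32,-35,14,0,0,0],[0,32,-35,14,0,0,0],[0,32,-35,14,0,0,0],[0,32,-35,14,0,0,0],[0,0,0,0,0,0,0],[0,0,0,0,0,0,0]]])

```text
time: 1.95
tool_pos: [0.4785, 0.223, 0.3265]
eef_rot: [0.978, -0.207, -0.0, 0.0]
ft_force: [0.2, 0.5, 0.3]
opening: 0.0852
```

```bash
cat >> h.py <<'E'
from scipy.spatial.transform import Rotation as Ro
def wworld(s,c):
    T=np.array(c['tool_from_camera']); P=cloud(c)@T[:3,:3].T+T[:3,3]
    return P@Ro.from_quat(s['eef_rot']).as_matrix().T+np.array(s['tool_pos'])
def fitrect(W,c0,r,zlo,zhi):
    d=np.hypot(W[...,0]-c0[0],W[...,1]-c0[1]); m=(d<r)&(W[...,2]>zlo)&(W[...,2]<zhi)
    p=W[m]; q=cv2.minAreaRect((p[:,:2]*1000).astype(np.float32)); return len(p),q,np.median(p[:,2])
E
python3 - <<'E'
from h import *
s,c=snap('wrist','w1.png'); W=wworld(s,c); np.save('w1.npy',W)
print(s['time'],s['tool_pos'],s['eef_rot'],c['tool_from_camera'],(c['range_z']==0).mean())
for n in ['jig','cradle','fork_slot','index_mark']:
    for d in bot.spot_point(n,'wrist')[:3]: print(n,np.round(d['at'],4),round(d['conf'],2))
for z in [(.003,.009),(.009,.015),(.018,.026),(.034,.05)]: print(z,fitrect(W,(.51,.22),.16,*z))
T=np.load('top1.npy')
print(np.median(T[200:300,260:280,2]))
for z in [(.03,.06),(.036,.046)]: print(z,fitrect(T,(.588,-.222),.075,*z))
E
```

```text
1.95 [0.47845819 0.22302728 0.32653154] [ 9.78313919e-01 -2.07127428e-01 -3.21963811e-04  1.02821255e-05] [[ 8.60592457e-04 -9.63226205e-01 -2.68690413e-01  6.83787651e-02]
 [ 9.99999616e-01  7.84012557e-04  3.92312794e-04  3.79477346e-04]
 [-1.67229306e-04 -2.68690647e-01  9.63226509e-01 -1.58092428e-01]
 [ 0.00000000e+00  0.00000000e+00  0.00000000e+00  1.00000000e+00]] 0.006177721088435374
jig [ 0.5038  0.2184 -0.0007] 0.81
cradle [0.5612 0.2058 0.0101] 0.71
fork_slot [0.5071 0.2225 0.0354] 0.57
index_mark [0.4    0.2486 0.0325] 0.61
(0.003, 0.009) (7853, ((508.82257080078125, 220.67852783203125), (120.53392791748047, 259.0436706542969), 76.13053131103516), np.float64(0.005064872798552))
(0.009, 0.015) (3232, ((509.71246337890625, 219.7947998046875), (110.4864273071289, 253.5014190673828), 76.18342590332031), np.float64(0.01114736149978579))
(0.018, 0.026) (385, ((514.2030639648438, 232.0791015625), (109.87275695800781, 235.63621520996094), 82.58617401123047), np.float64(0.021076646450453207))
(0.034, 0.05) (190, ((453.91064453125, 233.81149291992188), (111.50147247314453, 113.6214370727539), 75.7412109375), np.float64(0.04270151484999474))
0.0003443392336032576
(0.03, 0.06) (480, ((583.14501953125, -220.43995666503906), (124.5865478515625, 36.961673736572266), 11.295291900634766), np.float64(0.04180689610533806))
(0.036, 0.046) (422, ((581.3402709960938, -220.8004150390625), (110.13042449951172, 36.961673736572266), 11.295291900634766), np.float64(0.04191872910703421))
```

View pics/w1.png

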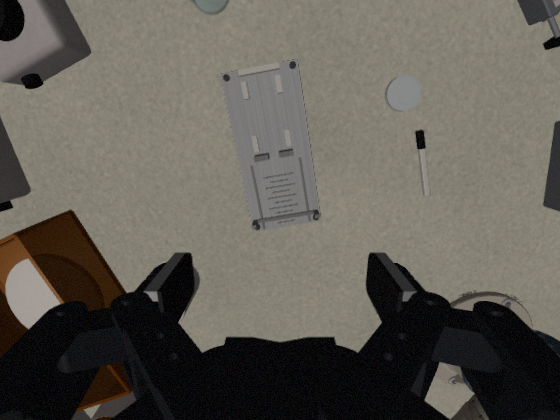

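Request:
move_arm(deltas=[[[0,11.5,-55.5,-10,0,0,0.077],[0,11.5,-55.5,-10,0,0,0.077],[0,11.5,-55.5,-10,0,0,0.077],[0,11.5,-55.5,-10,0,0,0.077],[0,11.5,-55.5,-10,0,0,0.077],[0,11.5,-55.5,-10,0,0,0.077],[0,11.5,-55.5,-10,0,0,0.077],[0,11.5,-55.5,-10,0,0,0.077],[0,0,0,0,0,0,0],[0,0,0,0,0,0,0]]])

```text
time: 3.45
tool_pos: [0.5707, -0.2206, 0.2467]
eef_rot: [0.995, 0.099, -0.0, -0.0]
ft_force: [-0.4, 0.3, 0.1]
opening: 0.0854
```

```bash
python3 - <<'E'
from h import *
s,c=snap('wrist','w2.png'); W=wworld(s,c); np.save('w2.npy',W)
R=Ro.from_quat(s['eef_rot']); x=R.apply([1,0,0])
print(s['time'],s['tool_pos'],np.degrees(np.arctan2(x[1],x[0])))
for n in ['gauge','pull_tab']:
    for d in bot.spot_point(n,'wrist')[:3]: print(n,np.round(d['at'],4),round(d['conf'],2))
for z in [(.03,.06),(.038,.046)]: print(z,fitrect(W,(.581,-.221),.07,*z))
# tab
def local(W,o,yaw):
    d=W[...,:2]-o; a=np.radians(yaw); e=np.array([np.cos(a),np.sin(a)]); n=np.array([-e[1],e[0]])
    return np.dstack([d@e,d@n,W[...,2]])*1000
L=local(W,np.array([.5813,-.2208]),191.3)
m=(L[...,0]>70)&(L[...,0]<130)&(abs(L[...,1])<25)&(L[...,2]>30)
print('tab',m.sum(),L[m].min(0),L[m].max(0),np.median(L[m],0))
# jig
W1=np.load('w1.npy'); J=local(W1,np.array([.5088,.2207]),166.13)
for nm,x0,x1 in [('fork',-15,25),('gate',75,130)]:
    m=(J[...,0]>x0)&(J[...,0]<x1)&(abs(J[...,1])<65)&(J[...,2]>26)
    for sg in (-1,1):
        k=m&(J[...,1]*sg>0); print(nm,sg,k.sum(),np.round([J[k].min(0),J[k].max(0),np.median(J[k],0)],1).tolist())
m=(J[...,2]>17)&(J[...,2]<27)&(J[...,0]<0)&(abs(J[...,1])<35)
for x0,x1 in[(-125,-112),(-112,-80),(-35,-3)]:
  for sg in(-1,1):
    k=m&(J[...,0]>x0)&(J[...,0]<x1)&(J[...,1]*sg>0)
    if k.any(): print('cheek',x0,sg,k.sum(),np.round([J[k].min(0),J[k].max(0)],1).tolist())
E
```

```text
3.45 [ 0.57069155 -0.22064774  0.24673572] 11.402875121524039
gauge [ 0.5828 -0.2226 -0.003 ] 0.63
gauge [ 0.2897 -0.225   0.0026] 0.57
pull_tab [ 0.4133 -0.2598  0.0303] 0.96
pull_tab [ 0.4892 -0.2388  0.0186] 0.58
pull_tab [ 0.555  -0.3839  0.0166] 0.52
(0.03, 0.06) (2444, ((584.7954711914062, -221.31961059570312), (117.27568054199219, 35.27349090576172), 10.9071044921875), np.float64(0.04113370980532266))
(0.038, 0.046) (2421, ((583.867919921875, -221.4803924560547), (107.55236053466797, 35.23958969116211), 10.908025741577148), np.float64(0.04114494376222219))
tab 155 [ 86.40724174 -10.53330239  30.10565473] [97.32881019 11.25750313 39.90724724] [90.84129288  0.34489523 37.32893494]
fork -1 22248 [[-0.5, -65.0, 26.2], [25.0, -0.0, 446.4], [9.4, -36.1, 424.5]]
fork 1 15428 [[0.1, 0.0, 26.8], [25.0, 59.1, 446.4], [18.4, 20.9, 432.6]]
gate -1 26 [[107.4, -55.7, 27.5], [113.6, -47.8, 36.9], [109.3, -51.2, 34.2]]
gate 1 25 [[107.6, 48.1, 26.3], [113.6, 55.8, 36.4], [109.9, 51.6, 34.1]]
cheek -125 -1 1 [[-121.3, -23.1, 17.0], [-121.3, -23.1, 17.0]]
cheek -125 1 4 [[-124.9, 2.6, 17.1], [-120.9, 28.5, 17.4]]
cheek -112 -1 95 [[-109.9, -29.7, 18.0], [-84.8, -21.6, 23.2]]
cheek -112 1 96 [[-109.2, 21.4, 17.3], [-85.0, 29.4, 23.5]]
cheek -35 -1 87 [[-29.2, -29.7, 19.1], [-4.1, -21.6, 23.6]]
cheek -35 1 87 [[-29.2, 21.5, 19.3], [-4.4, 29.4, 23.1]]
```

View pics/w2.png

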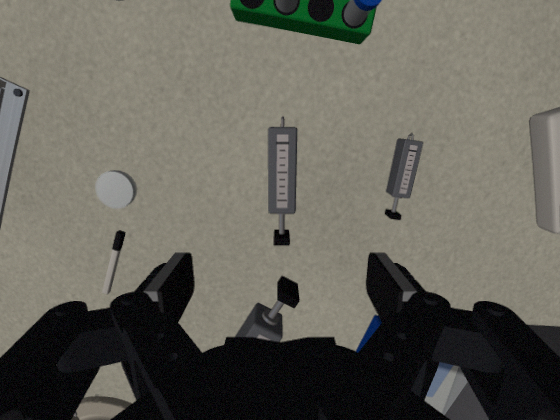

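The gauge is in view at pixel (282,170), square between the jaws and with a free path. Its fit of 107 x 35 mm, top at 41 mm, matches the middle-sized one. The jig fit agrees within 1 mm on the cheeks, and the gate is at jig x of about 110.5 mm.

Request:
move_arm(deltas=[[[0,2,-1,-30,0,0,-0.004],[0,2,-1,-40,0,0,-0.004],[0,1.3,-0.4,-40,0,0,0],[0,0,0,-40,0,0,0],[0,0,0,-30,0,0,0],[0,0,0,-22,0,0,0],[0,0,0,-14,0,0,0],[120,0,0,0,0,0,0],[255,0,0,0,0,0,0],[255,0,0,0,0,0,0]]], squeeze=50)

```text
time: 4.85
tool_pos: [0.5767, -0.2236, 0.032]
eef_rot: [0.995, 0.096, 0.001, 0.0]
ft_force: [-0.1, 0.2, -0.6]
opening: 0.032
```

Request:
move_arm(deltas=[[[255,0,0,0,0,0,0],[255,0,0,0,0,0,0],[255,0,0,2,0,0,0],[255,0,0,6,0,0,0],[255,0,0,10,0,0,0],[255,0,0,15,0,0,0],[255,0,0,25,0,0,0],[255,0,0,25,0,0,0],[255,0,0,20,0,0,0],[255,0,0,10,0,0,0]]])

```text
time: 6.1
tool_pos: [0.5766, -0.2237, 0.1462]
eef_rot: [0.995, 0.095, 0.002, 0.0]
ft_force: [-0.1, 0.6, -0.4]
opening: 0.0001
```

```bash
python3 - <<'E'
from h import *
s,c=snap('wrist','w3.png'); W=wworld(s,c); np.save('w3.npy',W)
T=np.array(c['tool_from_camera']); P=cloud(c)@T[:3,:3].T+T[:3,3]; np.save('w3P.npy',P)
x=Ro.from_quat(s['eef_rot']).apply([1,0,0])
print(s['time'],s['tool_pos'],s['opening'],s['ft_force'],np.degrees(np.arctan2(x[1],x[0])))
for d in bot.spot_point('pull_tab','wrist')[:2]+bot.spot_point('gauge','wrist')[:2]: print(np.round(d['at'],4),d['conf'])
m=(P[...,0]>-115)&(P[...,0]<.08)&(abs(P[...,1])<.025)&(P[...,2]<.05)&(P[...,2]>-.03)
q=P[m]*1000
for a in range(-130,80,10):
    k=(q[:,0]>=a)&(q[:,0]<a+10)
    if k.any(): print(a,k.sum(),np.round(q[k].min(0)),np.round(q[k].max(0)),np.round(np.median(q[k],0),1))
E
```

```text
6.1 [ 0.57664883 -0.2236845   0.14624412] 5.6905507114134754e-05 [-0.09791474  0.60155581 -0.35571101] 10.959086783659588
[ 0.5508 -0.3839  0.0193] 0.76
[ 0.4143 -0.2594  0.032 ] 0.69
[ 0.6134 -0.384  -0.002 ] 0.81
[ 0.581  -0.2193 -0.0016] 0.56
0 175 [  6. -13. -30.] [  8.  14. -21.] [  7.2   7.5 -26.5]
10 226 [ 11.  -6. -30.] [ 12.   7. -19.] [ 11.2   0.5 -25.2]
```

View pics/w3.png

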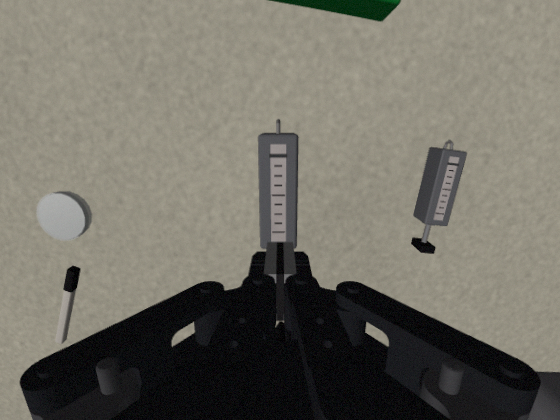

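The grip missed: the jaws are fully shut and the gauge is still on the bench at pixel (280,190). I'll measure where it lies now.

```bash
python3 - <<'E'
from h import *
for fn in ['w2.npy','w3.npy']:
    W=np.load(fn)
    for z in [(.03,.05),(.038,.046)]: print(fn,z,fitrect(W,(.585,-.221),.075,*z))
W=np.load('w3.npy'); a=np.radians(190.9); e=np.array([np.cos(a),np.sin(a)]); n=np.array([-e[1],e[0]])
d=W[...,:2]-np.array([.5839,-.2215]); L=np.dstack([d@e,d@n,W[...,2]])*1000
for r in range(130,260,12): print(r,L[r,278].round(1),[L[r,k].round(0).tolist() for k in(262,296)])
s,c=snap('top'); T=world(c)
for z in [(.03,.06),(.036,.046)]: print(z,fitrect(T,(.585,-.221),.075,*z))
print(bot.read_state()['joint_positions'])
E
```

```text
w2.npy (0.03, 0.05) (2444, ((584.7954711914062, -221.31961059570312), (117.27568054199219, 35.27349090576172), 10.9071044921875), np.float64(0.04113370980532266))
w2.npy (0.038, 0.046) (2421, ((583.867919921875, -221.4803924560547), (107.55236053466797, 35.23958969116211), 10.908025741577148), np.float64(0.04114494376222219))
w3.npy (0.03, 0.05) (4241, ((588.397705078125, -220.28955078125), (117.06350708007812, 36.03404235839844), 11.040083885192871), np.float64(0.041160551194053305))
w3.npy (0.038, 0.046) (4202, ((583.7540283203125, -221.21173095703125), (107.60799407958984, 35.89488983154297), 11.062355041503906), np.float64(0.04116962419948635))
130 [-57.   -0.1  29.4] [[-57.0, -17.0, -3.0], [-57.0, 18.0, -2.0]]
142 [-46.8  -0.1  40.9] [[-47.0, -14.0, 40.0], [-47.0, 16.0, 41.0]]
154 [-36.5  -0.1  42.2] [[-36.0, -14.0, 41.0], [-36.0, 16.0, 41.0]]
166 [-25.7  -0.1  41.8] [[-26.0, -15.0, 41.0], [-26.0, 16.0, 40.0]]
178 [-14.8  -0.1  41.7] [[-15.0, -15.0, 40.0], [-15.0, 16.0, 41.0]]
190 [-3.9 -0.1 42.6] [[-4.0, -15.0, 41.0], [-3.0, 17.0, 40.0]]
202 [ 7.9 -0.1 41. ] [[8.0, -15.0, 40.0], [8.0, 17.0, 40.0]]
214 [19.1 -0.1 42.5] [[19.0, -15.0, 41.0], [20.0, 17.0, 40.0]]
226 [31.1 -0.1 42. ] [[31.0, -15.0, 41.0], [32.0, 17.0, 39.0]]
238 [43.5 -0.1 41.5] [[44.0, -15.0, 41.0], [44.0, 17.0, 40.0]]
250 [ -3.8   0.5 177. ] [[75.0, -18.0, -1.0], [75.0, 20.0, -2.0]]
(0.03, 0.06) (341, ((568.9534301757812, -222.83212280273438), (91.65470886230469, 36.65766525268555), 10.883493423461914), np.float64(0.041513603782109054))
(0.036, 0.046) (306, ((570.5689697265625, -222.91500854492188), (88.34085845947266, 36.17000961303711), 10.50617504119873), np.float64(0.0415972440176645))
[-1.17526008e-01  4.16509996e-01  1.58024572e-01 -4.71982522e-04
 -1.31305343e+00  1.87954167e+00]
```

Request:
move_arm(deltas=[[[0,0,0,0,0,0,0],[0,0,0,0,0,0,0],[0,0,0,0,0,0,0],[0,0,0,-20,0,0,0],[0,0,0,-30,0,0,0],[0,0,0,-30,0,0,0],[0,0,0,-20,0,0,0],[0,0,0,-13,0,0,0],[0,0,0,-5,0,0,0],[0,0,0,0,0,0,0]]], squeeze=70)

```text
time: 7.55
tool_pos: [0.5762, -0.2236, 0.0262]
eef_rot: [0.995, 0.096, 0.0, 0.0]
ft_force: [0.7, -0.8, -0.2]
opening: 0.0853
```

Request:
move_arm(deltas=[[[130,0,0,0,0,0,0],[140,0,0,0,0,0,0],[150,0,0,0,0,0,0],[160,0,0,0,0,0,0],[200,0,0,0,0,0,0],[255,0,0,0,0,0,0],[255,0,0,0,0,0,0],[255,0,0,0,0,0,0],[255,0,0,0,0,0,0],[255,0,0,0,0,0,0]]])

```text
time: 8.8
tool_pos: [0.5759, -0.2235, 0.0259]
eef_rot: [0.995, 0.095, -0.0, 0.0]
ft_force: [-0.3, 0.5, 0.2]
opening: -0.0003
```

```bash
python3 - <<'E'
from h import *
s,c=snap('wrist','w4.png'); print(s['time'],s['tool_pos'],s['opening'],s['ft_force'],s['ft_torque'])
print(s['joint_positions'])
E
```

```text
8.8 [ 0.57591805 -0.2235208   0.02587222] -0.00029542054979603326 [-0.26657014  0.47005762  0.17963301] [-0.04258556 -0.0157955   0.01988073]
[-1.17589031e-01  5.02753231e-01 -1.99834856e-02  3.52573936e-05
 -1.04808161e+00  1.87952857e+00]
```

View pics/w4.png

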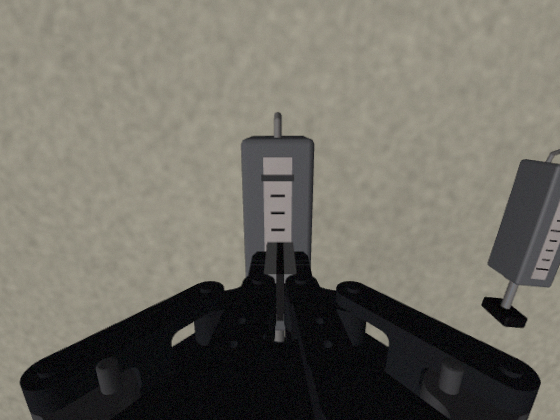

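```bash
python3 - <<'E'
from h import *
s,c=snap('wrist'); T=np.array(c['tool_from_camera']); P=(cloud(c)@T[:3,:3].T+T[:3,3])*1000
print(c['vertical_fov'],c['cx'],c['cy'])
for r in range(225,345,8): print(r,[P[r,k].round(0).tolist() for k in(250,272,280,288,308)],c['pixels'][r,272])
s2,c2=snap('side','s2.png'); W=world(c2)
m=(abs(W[...,0]-.576)<.06)&(abs(W[...,1]+.2235)<.05)&(W[...,2]>.02)&(W[...,2]<.13)
import collections
r,k=np.where(m); print(r.min(),r.max(),k.min(),k.max())
im=cv2.imread('pics/s2.png')[r.min()-25:r.max()+25,k.min()-30:k.max()+30]; cv2.imwrite('pics/s2c.png',cv2.resize(im,None,fx=5,fy=5,interpolation=cv2.INTER_CUBIC))
E
```

```text
71.3824053195731 279.69924458148733 206.91923744615133
225 [[19.0, -15.0, -16.0], [19.0, -3.0, -16.0], [19.0, 1.0, -17.0], [19.0, 5.0, -16.0], [18.0, 15.0, -14.0]] [151 144 141]
233 [[14.0, -15.0, -15.0], [14.0, -3.0, -16.0], [14.0, 1.0, -16.0], [14.0, 5.0, -15.0], [14.0, 15.0, -14.0]] [148 140 139]
241 [[9.0, -15.0, -14.0], [10.0, -3.0, -16.0], [10.0, 1.0, -17.0], [10.0, 5.0, -16.0], [9.0, 15.0, -15.0]] [137 130 128]
249 [[5.0, -15.0, -16.0], [11.0, -3.0, -29.0], [11.0, 1.0, -29.0], [11.0, 5.0, -28.0], [5.0, 16.0, -15.0]] [50 50 49]
257 [[1.0, -15.0, -16.0], [12.0, -3.0, -39.0], [11.0, 1.0, -37.0], [11.0, 4.0, -38.0], [1.0, 16.0, -16.0]] [46 47 46]
265 [[7.0, -13.0, -37.0], [11.0, -3.0, -46.0], [11.0, 1.0, -45.0], [11.0, 4.0, -46.0], [7.0, 13.0, -38.0]] [50 51 48]
273 [[7.0, -12.0, -46.0], [11.0, -3.0, -52.0], [11.0, 1.0, -53.0], [11.0, 4.0, -53.0], [7.0, 13.0, -44.0]] [48 48 47]
281 [[12.0, -11.0, -61.0], [12.0, -2.0, -60.0], [8.0, 1.0, -53.0], [12.0, 4.0, -61.0], [12.0, 11.0, -61.0]] [14 16 13]
289 [[12.0, -10.0, -66.0], [12.0, -2.0, -66.0], [5.0, 1.0, -54.0], [12.0, 3.0, -67.0], [12.0, 11.0, -66.0]] [18 20 23]
297 [[13.0, -9.0, -72.0], [11.0, -2.0, -69.0], [0.0, 1.0, -53.0], [68.0, 0.0, -158.0], [12.0, 10.0, -71.0]] [ 9  6 11]
305 [[17.0, -8.0, -83.0], [4.0, -2.0, -63.0], [-4.0, 1.0, -52.0], [9.0, 3.0, -71.0], [17.0, 9.0, -83.0]] [15 13 19]
313 [[16.0, -8.0, -86.0], [1.0, -2.0, -64.0], [-7.0, 1.0, -53.0], [1.0, 4.0, -64.0], [17.0, 9.0, -87.0]] [11 10 11]
321 [[17.0, -8.0, -90.0], [-3.0, -2.0, -64.0], [-39.0, 1.0, -16.0], [-3.0, 4.0, -64.0], [17.0, 8.0, -91.0]] [13  4 12]
329 [[18.0, -7.0, -95.0], [-7.0, -2.0, -64.0], [-45.0, 1.0, -16.0], [-6.0, 4.0, -64.0], [17.0, 8.0, -94.0]] [17 16 18]
337 [[17.0, -7.0, -96.0], [-7.0, -2.0, -68.0], [-64.0, 1.0, 1.0], [-8.0, 4.0, -67.0], [17.0, 8.0, -97.0]] [13 17 11]
239 282 303 337
```

View pics/s2c.png

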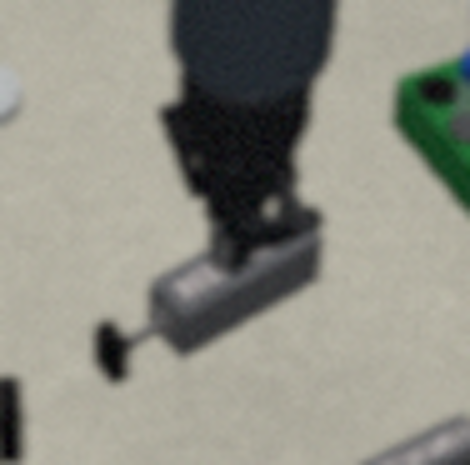

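The side crop shows the jaws shut above the housing, and the wrist depth puts the fingertips about 20 mm behind the reported TCP, not 22 mm ahead of it as stated. I'll check this with the open-finger picture.

```bash
python3 - <<'E'
from h import *
W=np.load('w2.npy'); R=Ro.from_quat([.995,.099,0,0]).as_matrix(); tp=np.array([.57069,-.22065,.24674])
P=((W-tp)@R)*1000
for c0,c1 in((140,200),(360,420)):
    q=P[240:330,c0:c1].reshape(-1,3); q=q[(q[:,2]<60)&(abs(q[:,1])<70)]
    for lo in range(-80,60,8):
        k=(q[:,2]>=lo)&(q[:,2]<lo+8)
        if k.any(): print(c0,lo,k.sum(),q[k].min(0).round(0),q[k].max(0).round(0))
s,c=snap('wrist'); T=np.array(c['tool_from_camera']); P=(cloud(c)@T[:3,:3].T+T[:3,3])*1000
for r in range(240,252): print(r,P[r,272].round(1),P[r,286].round(1))
print(s['time'])
E
```

```text
140 -80 249 [ 11. -47. -80.] [ 13. -37. -72.]
140 -72 349 [  2. -49. -72.] [ 13. -41. -64.]
140 -64 475 [ -7. -55. -64.] [ 12. -42. -56.]
140 -56 604 [-12. -56. -56.] [ 12. -41. -48.]
140 -48 498 [-11. -56. -48.] [ 11. -42. -40.]
140 -40 374 [-11. -56. -40.] [ 12. -42. -32.]
140 -32 85 [-10. -42. -32.] [ 10. -42. -28.]
360 -80 226 [ 11.  38. -80.] [ 13.  48. -72.]
360 -72 359 [  2.  43. -72.] [ 13.  50. -64.]
360 -64 489 [ -6.  43. -64.] [ 12.  55. -56.]
360 -56 601 [-11.  43. -56.] [ 12.  57. -48.]
360 -48 467 [-11.  43. -48.] [ 12.  57. -40.]
360 -40 366 [-11.  43. -40.] [ 12.  57. -32.]
360 -32 83 [-10.  43. -32.] [ 10.  44. -28.]
240 [ 10.8  -3.4 -16.7] [ 10.6   3.8 -16.1]
241 [ 10.   -3.5 -16. ] [ 10.    3.8 -15.9]
242 [ 11.3  -3.3 -20.5] [ 10.9   3.8 -19.6]
243 [ 10.9  -3.3 -21. ] [ 10.6   3.8 -20.1]
244 [ 11.   -3.3 -22.5] [ 11.5   3.7 -23.5]
245 [ 11.1  -3.3 -24. ] [ 11.4   3.7 -24.6]
246 [ 11.1  -3.2 -25.2] [ 11.1   3.6 -25.1]
247 [ 10.9  -3.2 -25.8] [ 11.2   3.6 -26.6]
248 [ 11.4  -3.1 -28.2] [ 11.3   3.6 -28. ]
249 [ 11.1  -3.1 -28.8] [ 11.3   3.6 -29.3]
250 [ 10.9  -3.1 -29.4] [ 11.2   3.5 -30.2]
251 [ 11.4  -3.1 -31.7] [ 11.8   3.5 -32.6]
8.95
```

The tips are at tool z of about -20 shut and -28 open, so the hand is roughly 41 mm shorter than the text says. I'll open, go about 37 mm lower and grip.

Request:
move_arm(deltas=[[[0,0,0,0,0,0,0],[0,0,0,0,0,0,0],[0,0,0,0,0,0,0],[0,0,0,0,0,0,0],[0,0,0,-8,0,0,0],[0,0,0,-10,0,0,0],[0,0,0,-10,0,0,0],[0,0,0,-6,0,0,0],[0,0,0,-3,0,0,0],[0,0,0,0,0,0,0]]], squeeze=50)

```text
time: 10.25
tool_pos: [0.5759, -0.2235, -0.0112]
eef_rot: [0.995, 0.096, -0.0, 0.0]
ft_force: [1.0, 0.6, 0.2]
opening: 0.0853
```

Request:
move_arm(deltas=[[[255,0,0,0,0,0,0],[255,0,0,0,0,0,0],[255,0,0,0,0,0,0],[255,0,0,0,0,0,0],[255,0,0,0,0,0,0],[255,0,0,3,0,0,0],[255,0,0,6,0,0,0],[255,0,0,6,0,0,0],[255,0,0,5,0,0,0],[255,0,0,0,0,0,0]]])

```text
time: 11.5
tool_pos: [0.5763, -0.2236, 0.0095]
eef_rot: [0.995, 0.095, 0.001, 0.0]
ft_force: [0.2, 0.2, -4.1]
opening: 0.0352
```

Gripped: opening is 35.2 mm and the wrist feels about 4 N. I'll carry it to above the cradle.

Request:
move_arm(deltas=[[[255,0,0,40,0,0,0],[255,-1,20,40,0,0,-0.02],[255,-2,50,10,0,0,-0.05],[255,-2,60,0,0,0,-0.06],[255,-3,60,0,0,0,-0.06],[255,-2,60,0,0,0,-0.06],[255,-2,60,0,0,0,-0.06],[255,-2,60,0,0,0,-0.06],[255,-2,42,0,0,0,-0.04],[255,-2,20,0,0,0,-0.023]]])

```text
time: 12.75
tool_pos: [0.5574, 0.2109, 0.0985]
eef_rot: [0.993, -0.12, -0.0, -0.0]
ft_force: [0.5, -0.1, -2.6]
opening: 0.0354
```

Request:
move_arm(deltas=[[[255,0,0,0,0,0,0],[255,0,0,0,0,0,0],[255,0,0,0,0,0,0],[255,0,0,0,0,0,0],[255,0,0,0,0,0,0],[255,0,0,0,0,0,0],[255,0,0,0,0,0,0],[255,0,0,0,0,0,0],[255,0,0,0,0,0,0],[255,0,0,0,0,0,0]]])

```text
time: 14.0
tool_pos: [0.5579, 0.2085, 0.0989]
eef_rot: [0.993, -0.121, 0.0, -0.0]
ft_force: [-0.4, 0.0, -2.2]
opening: 0.0356
```

```bash
cat >> h.py <<'E'
JO=np.array([.5088,.2207]); JY=166.13
def local(W,o=JO,yaw=JY):
    d=W[...,:2]-o; a=np.radians(yaw); e=np.array([np.cos(a),np.sin(a)]); n=np.array([-e[1],e[0]])
    return np.dstack([d@e,d@n,W[...,2]])*1000
def tj(s):
    x=Ro.from_quat(s['eef_rot']).apply([1,0,0]); p=local(np.array(s['tool_pos'])[None,None])[0,0]
    return p.round(1), round(np.degrees(np.arctan2(x[1],x[0]))+180-JY,2), (Ro.from_quat(s['eef_rot']).apply([0,0,1])).round(4)
E
python3 - <<'E'
from h import *
s,c=snap('wrist','w5.png'); W=wworld(s,c); J=local(W); zt=s['tool_pos'][2]+.0112
print(s['time'],tj(s),s['opening'],s['ft_force'],'expected bottom z',zt)
m=(abs(J[...,2]-1000*(zt+.042))<5)&(J[...,0]<-40)&(J[...,0]>-150)&(abs(J[...,1])<40)
p=J[m]; print(m.sum(),p.min(0),p.max(0)); r=cv2.minAreaRect(p[:,:2].astype(np.float32)); print(r)
# edges per x bin, pitch and roll
for a in range(-125,-60,10):
    q=p[(p[:,0]>a)&(p[:,0]<a+10)]
    if len(q): print(a,np.percentile(q[:,1],[1,99]).round(1),q[:,2].mean().round(1))
A=np.c_[p[:,:2],np.ones(len(p))]; print('slopes',np.linalg.lstsq(A,p[:,2],rcond=None)[0])
for d in bot.spot_point('pull_tab','top')[:3]: print(local(np.array(d['at'])[None,None])[0,0],d['conf'])
E
```

```text
14.0 (array([-50.6,   0. ,  98.9]), np.float64(0.02), array([ 0.,  0., -1.])) 0.035588845759506195 [-0.35139876  0.01207479 -2.16513448] expected bottom z 0.11009849144267157
16933 [-112.8427308   -35.62528962  147.110938  ] [-40.00118426  36.48356303 157.08547158]
((-76.42234802246094, 0.422027587890625), (72.8387451171875, 72.1089096069336), 0.02133977971971035)
-115 [-16.8  17.8] 150.3
-105 [-17.   17.9] 150.9
-95 [-17.   17.8] 151.0
-85 [-17.   17.9] 150.8
-75 [-17.   17.9] 150.8
-65 [-24.3  24.9] 151.3
slopes [1.09361028e-02 3.22469156e-04 1.51762455e+02]
[-25.43880345 494.31498792  30.8       ] 0.56
[-91.22941681 455.82128462  20.9       ] 0.5
[-186.21573061  578.11707437   13.8       ] 0.38
```

View pics/w5.png

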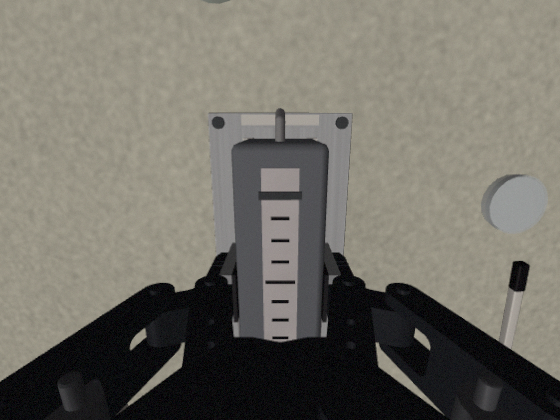

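The gauge hangs level at pixel (280,240), yaw right, lateral error about 0.4 mm, rear face at jig x -113 mm (the stop is at -120). I'll lower it.

Request:
move_arm(deltas=[[[255,0,0,-20,0,0,0],[255,0,0,-25,0,0,0],[255,0,0,-20,0,0,0],[255,0,0,-12,0,0,0],[255,0,0,-8,0,0,0],[255,0,0,-5,0,0,0],[255,0,0,-3,0,0,0],[255,0,0,-2,0,0,0],[255,0,0,-1.5,0,0,0],[255,0,0,0,0,0,0]]])

```text
time: 15.35
tool_pos: [0.558, 0.2085, 0.0024]
eef_rot: [0.993, -0.121, 0.0, -0.0]
ft_force: [0.6, -0.2, -2.7]
opening: 0.0356
```

```bash
python3 - <<'E'
from h import *
s,c=snap('wrist'); W=wworld(s,c); J=local(W)
print(s['time'],tj(s),s['opening'],s['ft_force'])
m=(abs(J[...,2]-54)<6)&(J[...,0]<-70)&(J[...,0]>-150)&(abs(J[...,1])<19)
p=J[m]; print(m.sum(),p.min(0),p.max(0),np.median(p,0))
E
```

```text
15.35 (array([-50.7,   0. ,   2.4]), np.float64(0.02), array([ 1.e-04,  1.e-04, -1.e+00])) 0.035598622506387616 [ 0.55378371 -0.21506071 -2.66219708]
10390 [-113.06339388  -17.71384773   48.00279207] [-70.00501568  18.66530836  57.5953212 ] [-93.40531152   0.56385805  54.3344884 ]
```

Request:
move_arm(deltas=[[[255,0,0,-1,0,0,0],[255,0,0,-0.5,0,0,0],[140,0,0,0,0,0,0],[120,0,0,0,0,0,0],[90,0,0,0,0,0,0],[60,0,0,0,0,0,0],[30,0,0,5,0,0,0],[0,0,0,20,0,0,0],[0,0,0,40,0,0,0],[0,0,0,40,0,0,0]]])

```text
time: 16.65
tool_pos: [0.5578, 0.2084, 0.1073]
eef_rot: [0.993, -0.121, -0.0, 0.0]
ft_force: [0.8, 0.6, -0.0]
opening: 0.0854
```

Request:
move_arm(deltas=[[[0,15,-3.6,40,0,0,0],[0,15,-3.6,40,0,0,0],[0,0,0,30,0,0,0],[0,0,0,0,0,0,0],[0,0,0,0,0,0,0],[0,0,0,0,0,0,0],[0,0,0,0,0,0,0],[0,0,0,0,0,0,0],[0,0,0,0,0,0,0],[0,0,0,0,0,0,0]]])

```text
time: 17.9
tool_pos: [0.5879, 0.2013, 0.2158]
eef_rot: [0.993, -0.121, -0.0, 0.0]
ft_force: [1.5, -0.2, 0.1]
opening: 0.0853
```

```bash
cat >> h.py <<'E'
def jigmeas(J):
    def st(n,x,y,z):
        m=(J[...,0]>x[0])&(J[...,0]<x[1])&(J[...,1]>y[0])&(J[...,1]<y[1])&(J[...,2]>z[0])&(J[...,2]<z[1])
        if m.sum()>3: print(n,m.sum(),np.percentile(J[m],[1,99],axis=0).round(1).tolist(),np.median(J[m],0).round(1))
        else: print(n,'none')
    st('post-',(80,128),(-65,-40),(26,45)); st('post+',(80,128),(40,65),(26,45))
    st('postrise-',(80,128),(-65,-40),(31,45)); st('postrise+',(80,128),(40,65),(31,45))
    st('bar',(75,125),(-25,25),(9,15))
    st('tab',(20,130),(-20,20),(44,60)); st('tabtop',(20,130),(-20,20),(49,60))
    st('housing',(-125,10),(-25,25),(50,60)); st('fork-',(-5,15),(-40,-6),(38,48)); st('fork+',(-5,15),(6,40),(38,48))
    st('rod',(10,30),(-12,12),(28,42)); st('cheek-',(-112,-80),(-35,-18),(18,26)); st('cheek+',(-112,-80),(18,35),(18,26))
E
python3 - <<'E'
from h import *
s,c=snap('wrist','w6.png'); J=local(wworld(s,c)); print(s['time'],tj(s),s['opening']); jigmeas(J)
E
```

```text
17.9 (array([-8.150e+01, -1.000e-01,  2.158e+02]), np.float64(0.01), array([-1.e-04, -0.e+00, -1.e+00])) 0.08532946520827882
post- 43 [[108.1, -55.6, 26.4], [114.3, -48.2, 36.4]] [109.3 -51.4  33.4]
post+ 47 [[108.4, 48.4, 26.4], [114.3, 56.1, 36.3]] [109.4  52.2  33.5]
postrise- 31 [[108.1, -55.3, 31.5], [114.4, -48.2, 36.5]] [110.1 -51.2  34.2]
postrise+ 30 [[108.6, 48.8, 32.5], [114.3, 55.9, 36.4]] [110.6  52.4  35. ]
bar 149 [[107.7, -24.9, 9.2], [114.6, 24.2, 12.6]] [110.9  -0.4  10.9]
tab 176 [[29.8, -10.3, 44.4], [41.0, 10.9, 51.1]] [34.1  0.3 49.7]
tabtop 124 [[30.5, -9.0, 49.0], [40.8, 10.9, 51.1]] [35.4  0.9 50. ]
housing 2844 [[-112.4, -17.1, 50.5], [-6.1, 17.6, 55.2]] [-63.3   0.7  53.1]
fork- 122 [[-0.6, -28.8, 38.3], [7.3, -7.8, 44.4]] [  3.1 -18.9  42.8]
fork+ 120 [[-0.4, 8.3, 38.7], [7.3, 29.4, 44.4]] [ 2.7 19.4 43. ]
rod 91 [[10.2, -2.9, 32.8], [29.9, 7.4, 41.0]] [20.8  0.9 35.2]
cheek- 132 [[-109.8, -28.5, 18.2], [-85.4, -21.2, 22.5]] [-97.1 -24.9  20.9]
cheek+ 134 [[-109.9, 22.3, 18.8], [-85.4, 29.8, 22.7]] [-98.4  26.   20.9]
```

View pics/w6.png

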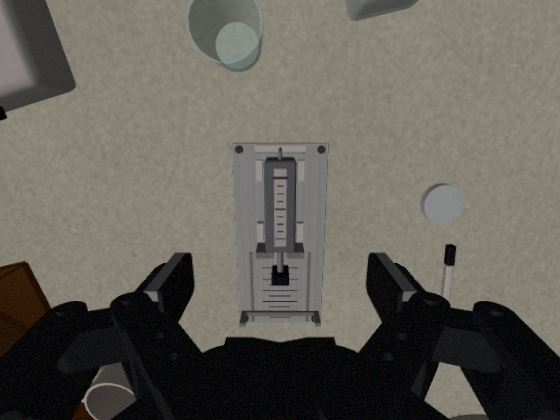

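The gauge lies in the cradle with its rod in the fork slot. The tab is at pixel (280,276), jig x about 35.7, and the posts at (243,318) and (318,318), jig x about 111. I'll go to the tab.

Request:
move_arm(deltas=[[[0,-38,9.3,-40,0,0,0],[0,-38,9.3,-40,0,0,0],[0,-38,9.3,-40,0,0,0],[0,0,0,-30,0,0,0],[0,0,0,-25,0,0,0],[0,0,0,-20,0,0,0],[0,0,0,-12,0,0,0],[0,0,0,-8,0,0,0],[0,0,0,-2,0,0,0],[0,0,0,0,0,0,0]]], squeeze=50)

```text
time: 19.2
tool_pos: [0.4743, 0.2294, -0.0007]
eef_rot: [0.993, -0.121, 0.0, -0.0]
ft_force: [0.2, 0.3, -0.1]
opening: 0.0854
```

Request:
move_arm(deltas=[[[80,0,0,0,0,0,0],[140,0,0,0,0,0,0],[165,0,0,0,0,0,0],[255,0,0,0,0,0,0],[255,0,0,0,0,0,0],[255,0,0,0,0,0,0],[255,0,0,0,0,0,0],[255,0,0,0,0,0,0],[255,0,0,0,0,0,0],[255,0,0,0,0,0,0]]])

```text
time: 20.45
tool_pos: [0.474, 0.2293, -0.001]
eef_rot: [0.993, -0.121, 0.0, -0.0]
ft_force: [-1.4, 0.5, 5.2]
opening: 0.0215
```

```bash
python3 - <<'E'
from h import *
s,c=snap('wrist','w7.png'); J=local(wworld(s,c)); print(s['time'],tj(s),s['opening'],s['ft_force']); jigmeas(J)
E
```

```text
20.45 (array([35.9,  0. , -1. ]), np.float64(0.02), array([ 2.e-04,  1.e-04, -1.e+00])) 0.021522853821204082 [-1.43676482  0.50422475  5.22389247]
post- none
post+ none
postrise- none
postrise+ none
bar none
tab 2801 [[22.0, -18.3, 44.2], [45.6, 18.3, 59.7]] [32.4  0.2 50.1]
tabtop 2179 [[21.9, -18.4, 49.1], [45.6, 18.5, 59.8]] [34.2  0.6 50.7]
housing 21088 [[-70.5, -16.9, 50.9], [-5.1, 17.8, 55.2]] [-41.5   0.5  53.3]
fork- 1198 [[-0.1, -29.7, 38.3], [8.2, -7.8, 44.3]] [  3.5 -18.7  42.9]
fork+ 1198 [[-0.1, 8.2, 38.2], [8.1, 30.1, 44.4]] [ 3.5 19.  42.9]
rod 868 [[10.3, -11.7, 29.6], [29.9, 11.7, 41.5]] [21.7  0.2 35.4]
cheek- none
cheek+ none
```

View pics/w7.png

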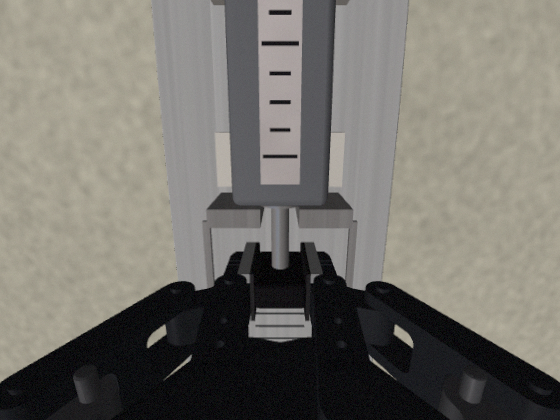

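```bash
python3 - <<'E'
from h import *
s,c=snap('wrist'); J=local(wworld(s,c)); print(s['time'],tj(s),s['ft_force'])
m=(abs(J[...,1])<9)&(J[...,0]>20)&(J[...,0]<60)&(J[...,2]>14)&(J[...,2]<60); p=J[m]
for z in range(14,60,3):
    q=p[(p[:,2]>=z)&(p[:,2]<z+3)]
    if len(q): print(z,len(q),np.percentile(q[:,0],[1,50,99]).round(1))
W=local(np.load('w1.npy'))
def med(n,x,y,z):
    m=(W[...,0]>x[0])&(W[...,0]<x[1])&(W[...,1]>y[0])&(W[...,1]<y[1])&(W[...,2]>z[0])&(W[...,2]<z[1]); print(n,m.sum(),np.percentile(W[m],[2,50,98],axis=0).round(1).tolist())
for sg in(-1,1):
    y=(8,29) if sg>0 else(-29,-8); med('fork',(-8,16),y,(40,48)); y=(45,60) if sg>0 else(-60,-45); med('post',(95,125),y,(33,40))
med('bar',(95,125),(-35,35),(9.5,15))
E
```

```text
20.5 (array([35.9,  0. , -1. ]), np.float64(0.02), array([ 1.e-04,  1.e-04, -1.e+00])) [-1.37825246 -0.1725604   5.04867906]
14 14 [30.5 30.8 31. ]
17 36 [30.1 30.7 31.1]
20 53 [29.9 30.7 31.1]
23 53 [30.2 30.7 31.2]
26 57 [30.1 30.8 31.3]
29 58 [21.9 30.6 31.2]
32 224 [20.1 27.9 31.2]
35 330 [20.1 28.2 31.3]
38 127 [30.1 30.7 31.4]
41 146 [30.1 30.7 31.3]
44 147 [30.1 30.7 31.5]
47 658 [30.2 34.1 41.9]
50 474 [30.9 36.1 41.2]
fork 78 [[-0.4, -28.4, 41.6], [3.2, -18.5, 42.9], [7.3, -8.6, 44.7]]
post 20 [[107.5, -55.3, 33.5], [110.5, -51.4, 34.6], [113.5, -47.9, 36.7]]
fork 67 [[0.3, 8.8, 41.3], [3.8, 18.3, 42.9], [7.3, 28.5, 44.7]]
post 17 [[108.3, 48.8, 33.5], [110.3, 52.2, 34.9], [113.2, 55.8, 36.2]]
bar 142 [[107.5, -33.5, 9.7], [110.5, -0.4, 10.9], [113.7, 33.2, 12.8]]
```

Request:
move_arm(deltas=[[[255,-2,0.5,0.4,0,0,0],[255,-5,1.2,0,0,0,0],[255,-8,2,0,0,0,0],[255,-10,2.5,0,0,0,0],[255,-11,2.7,0,0,0,0],[255,-11,2.7,0,0,0,0],[255,-10,2.5,0,0,0,0],[255,-7.5,1.8,0,0,0,0],[255,-4.5,1.2,0,0,0,0],[255,0,0,0,0,0,0]]])

```text
time: 21.8
tool_pos: [0.4048, 0.2464, -0.0006]
eef_rot: [0.993, -0.12, 0.001, 0.0]
ft_force: [8.3, -2.2, -3.5]
opening: 0.0208
```

```bash
cat > m.py <<'E'
from h import *
s,c=snap('wrist','w8.png'); J=local(wworld(s,c)); t=tj(s); print(s['time'],t,s['opening'],s['ft_force']); tx=t[0][0]
def rng(n,x,y,z):
    m=(J[...,0]>x[0])&(J[...,0]<x[1])&(J[...,1]>y[0])&(J[...,1]<y[1])&(J[...,2]>z[0])&(J[...,2]<z[1])
    if m.sum()>3: print(n,m.sum(),np.percentile(J[m],[1,50,99],axis=0).round(1).tolist())
    else: print(n,'none')
rng('tabrear',(tx-9,tx-1),(-8,8),(40,47)); rng('tabrear lo',(tx-9,tx-1),(-8,8),(17,28)); rng('tabtop',(tx-9,tx+12),(-8,8),(48,54))
for y in((-62,-44),(44,62)):
    rng('post',(95,130),y,(16,45)); rng('posttop',(95,130),y,(33.5,40))
rng('bar',(95,130),(-45,45),(9.5,14.5)); rng('fork-',(-5,15),(-40,-6),(40,48)); rng('fork+',(-5,15),(6,40),(40,48)); rng('housing',(-70,10),(-25,25),(50,60))
E
python3 m.py
```

```text
21.8 (array([107.1,   0. ,  -0.6]), np.float64(0.07), array([ 1.1e-03, -2.0e-04, -1.0e+00])) 0.02083240843464297 [ 8.25609314 -2.22621586 -3.47165034]
tabrear 289 [[101.2, -7.9, 40.1], [101.9, -0.2, 43.7], [102.6, 7.7, 46.9]]
tabrear lo 137 [[101.4, -7.8, 17.1], [101.8, -4.3, 22.6], [102.3, 7.9, 27.9]]
tabtop 978 [[101.6, -7.7, 48.2], [106.7, 0.0, 50.1], [113.1, 7.7, 51.4]]
post 438 [[108.0, -55.6, 16.2], [108.9, -50.5, 27.1], [113.5, -47.3, 35.7]]
posttop 91 [[108.0, -55.8, 33.5], [109.5, -52.6, 34.7], [112.7, -47.4, 35.9]]
post 404 [[108.0, 48.1, 16.3], [108.9, 51.1, 26.6], [113.5, 55.8, 35.5]]
posttop 72 [[108.1, 48.2, 33.5], [109.4, 52.8, 34.7], [111.4, 55.9, 36.1]]
bar 652 [[108.1, -44.6, 9.6], [111.0, -28.9, 11.0], [114.5, 44.7, 12.3]]
fork- 1911 [[-0.1, -29.4, 40.3], [4.1, -17.3, 43.1], [8.6, -6.4, 47.3]]
fork+ 1920 [[-0.3, 6.4, 40.2], [4.2, 17.6, 43.1], [8.6, 30.0, 47.4]]
housing 485 [[-0.7, -15.9, 50.0], [0.1, 1.0, 51.0], [0.9, 16.8, 52.9]]
```

View pics/w8.png

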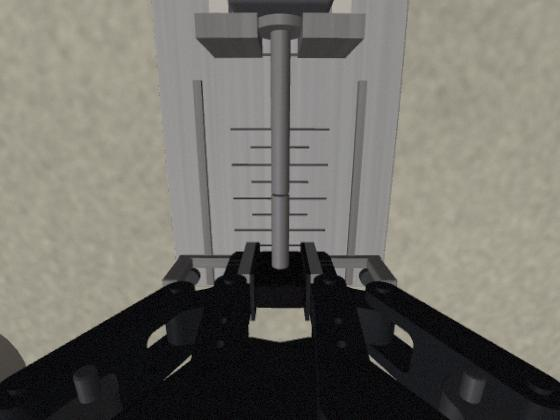

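```bash
cat >> m.py <<'E'
print('--')
for y in((-54.5,-49.5),(49.5,54.5)):
    m=(J[...,0]>100)&(J[...,0]<125)&(J[...,1]>y[0])&(J[...,1]<y[1])&(J[...,2]>15)&(J[...,2]<31); q=J[m]
    q=q[q[:,0]<112]; print('post rear',len(q),np.percentile(q[:,0],[2,25,50,75,98]).round(2))
m=(abs(J[...,1])<45)&(abs(J[...,1])>28)&(J[...,0]>95)&(J[...,0]<125)&(J[...,2]>10)&(J[...,2]<13); q=J[m]; print('bartop',len(q),np.percentile(q[:,0],[1,50,99]).round(2))
m=(abs(J[...,1])<8)&(J[...,0]>tx-9)&(J[...,0]<tx-2)&(J[...,2]>17)&(J[...,2]<30); q=J[m]; print('tab rear',np.percentile(q[:,0],[2,25,50,75,98]).round(2))
E
python3 m.py | sed -n '/--/,$p'
```

```text
--
post rear 140 [107.99 108.44 108.63 108.85 109.24]
post rear 143 [107.96 108.36 108.55 108.78 109.15]
bartop 605 [107.97 111.02 114.33]
tab rear [101.24 101.53 101.69 101.86 102.21]
```

Request:
move_arm(deltas=[[[255,-1.2,0.3,0,0,0,0],[255,-1.5,0.4,0,0,0,0],[255,-0.9,0.2,0,0,0,0],[255,0,0,0,0,0,0],[255,0,0,0,0,0,0],[255,0,0,0,0,0,0],[255,0,0,0,0,0,0],[255,0,0,0,0,0,0],[255,0,0,0,0,0,0],[255,0,0,0,0,0,0]]])

```text
time: 23.15
tool_pos: [0.4016, 0.2472, -0.0006]
eef_rot: [0.993, -0.12, 0.001, 0.0]
ft_force: [7.9, -2.2, -3.8]
opening: 0.0209
```

```bash
python3 m.py
```

```text
23.15 (array([110.4,   0. ,  -0.6]), np.float64(0.05), array([ 1.3e-03, -2.0e-04, -1.0e+00])) 0.020940385522675898 [ 7.88869258 -2.24751286 -3.77938451]
tabrear 295 [[104.5, -7.9, 40.1], [105.2, 0.2, 43.7], [106.1, 7.8, 47.0]]
tabrear lo 139 [[104.6, -7.9, 17.1], [105.2, -4.3, 22.8], [105.8, 8.0, 27.8]]
tabtop 979 [[104.8, -7.7, 48.3], [110.1, -0.2, 50.2], [116.5, 7.8, 51.5]]
post 549 [[108.0, -55.4, 16.3], [109.2, -50.4, 29.7], [113.9, -47.3, 35.9]]
posttop 186 [[108.5, -55.4, 33.5], [110.9, -51.5, 34.9], [114.0, -47.6, 36.0]]
post 528 [[108.0, 47.9, 16.2], [109.2, 51.0, 29.7], [114.1, 56.0, 35.9]]
posttop 186 [[108.0, 47.8, 33.6], [110.6, 52.1, 34.9], [114.2, 56.1, 36.1]]
bar 739 [[107.9, -44.6, 9.6], [110.8, 7.8, 11.0], [114.7, 44.6, 12.3]]
fork- 1854 [[-0.1, -29.5, 40.4], [4.4, -18.2, 43.0], [8.6, -6.9, 44.8]]
fork+ 1893 [[0.0, 6.5, 40.2], [4.4, 18.5, 43.0], [8.7, 30.0, 44.9]]
housing none
--
post rear 135 [108.06 108.43 108.59 108.77 109.2 ]
post rear 145 [107.99 108.35 108.56 108.71 109.04]
bartop 648 [107.99 111.06 114.65]
tab rear [104.68 105.05 105.2  105.34 105.69]
```

Request:
move_arm(deltas=[[[255,-0.2,0,0,0,0,0],[255,0,0,0,0,0,0],[255,0,0,0,0,0,0],[255,0,0,0,0,0,0],[255,0,0,0,0,0,0],[255,0,0,0,0,0,0],[255,0,0,0,0,0,0],[255,0,0,0,0,0,0],[255,0,0,0,0,0,0],[255,0,0,0,0,0,0]]])

```text
time: 24.45
tool_pos: [0.4014, 0.2472, -0.0006]
eef_rot: [0.993, -0.12, 0.001, 0.0]
ft_force: [8.2, -1.2, -4.0]
opening: 0.0212
```

```bash
python3 m.py | egrep 'tab|rear|bartop|^2|posttop'
```

```text
24.45 (array([110.6,   0. ,  -0.6]), np.float64(0.05), array([ 1.3e-03, -2.0e-04, -1.0e+00])) 0.021224175187439624 [ 8.22860479 -1.18880846 -4.00992969]
tabrear 288 [[104.7, -7.7, 40.1], [105.4, 0.2, 43.6], [106.0, 7.8, 46.9]]
tabrear lo 137 [[104.8, -7.9, 17.1], [105.3, -4.3, 22.4], [105.8, 7.9, 27.8]]
tabtop 978 [[105.0, -7.7, 48.1], [110.2, -0.1, 50.2], [116.7, 7.8, 51.5]]
posttop 189 [[108.4, -55.5, 33.8], [110.8, -51.6, 34.8], [114.2, -47.4, 36.5]]
posttop 189 [[108.2, 47.9, 33.7], [110.7, 51.9, 34.9], [113.9, 55.9, 36.2]]
post rear 134 [108.08 108.47 108.6  108.81 109.23]
post rear 147 [108.03 108.41 108.57 108.76 109.17]
bartop 623 [108.06 111.03 114.35]
tab rear [104.87 105.14 105.3  105.44 105.8 ]
```

Request:
move_arm(deltas=[[[255,0,0,0,0,0,0],[255,0,0,0,0,0,0],[255,0,0,0,0,0,0],[255,0,0,0,0,0,0],[255,0,0,0,0,0,0],[255,0,0,0,0,0,0],[255,0,0,0,0,0,0],[255,0,0,0,0,0,0],[255,0,0,0,0,0,0],[255,0,0,0,0,0,0]]])

```text
time: 25.75
tool_pos: [0.4014, 0.2472, -0.0006]
eef_rot: [0.993, -0.12, 0.001, -0.0]
ft_force: [8.8, -2.4, -4.2]
opening: 0.0213
```

The tab centre is at 111.35. The posts measure 111.2 to 111.6, so it is in line, and it was held for over 2 s. Now I'll ease it back.

Request:
move_arm(deltas=[[[255,1.5,-0.4,0,0,0,0],[255,3,-0.7,0,0,0,0],[255,4,-1,0,0,0,0],[255,4,-1,0,0,0,0],[255,4,-1,0,0,0,0],[255,4,-1,0,0,0,0],[255,4,-1,0,0,0,0],[255,4,-1,0,0,0,0],[255,4,-1,0,0,0,0],[255,4,-1,0,0,0,0]]])

```text
time: 27.0
tool_pos: [0.4375, 0.2383, -0.0007]
eef_rot: [0.993, -0.12, 0.0, -0.0]
ft_force: [4.6, -0.6, -2.0]
opening: 0.0212
```

Request:
move_arm(deltas=[[[255,4,-1,0,0,0,0],[255,4,-1,0,0,0,0],[255,4,-1,0,0,0,0],[255,4,-1,0,0,0,0],[255,4,-1,0,0,0,0],[255,4,-1,0,0,0,0],[255,4,-1,0,0,0,0],[255,3,-0.7,0,0,0,0],[255,2,-0.5,0,0,0,0],[255,0.5,-0.2,0,0,0,0]]])

```text
time: 28.25
tool_pos: [0.4706, 0.2296, -0.0008]
eef_rot: [0.993, -0.121, -0.0, 0.0]
ft_force: [-0.2, 2.2, -0.1]
opening: 0.0215
```

```bash
python3 m.py; python3 - <<'E'
import cv2; print(0)
E
```

```text
28.25 (array([39.2,  0.5, -0.8]), np.float64(0.01), array([-1.e-03, -2.e-04, -1.e+00])) 0.021541933549654706 [-0.17166135  2.20781393 -0.12083142]
tabrear 304 [[33.3, -7.8, 40.1], [34.0, -0.2, 43.8], [34.7, 7.8, 47.0]]
tabrear lo 135 [[33.4, -8.0, 17.1], [34.0, -4.4, 22.7], [34.4, 7.9, 27.7]]
tabtop 957 [[33.7, -7.7, 48.1], [38.8, -0.1, 49.9], [45.2, 7.8, 51.2]]
post none
posttop none
post none
posttop none
bar none
fork- 964 [[-0.0, -29.7, 40.4], [4.3, -20.3, 43.0], [8.0, -7.9, 44.3]]
fork+ 969 [[0.0, 8.4, 40.3], [4.2, 20.6, 43.0], [8.0, 30.2, 44.3]]
housing 21061 [[-67.2, -16.6, 50.9], [-38.1, 0.7, 53.3], [-1.7, 18.1, 55.2]]
--
0Traceback (most recent call last):
  File "m.py", line 14, in <module>
    q=q[q[:,0]<112]; print('post rear',len(q),np.percentile(q[:,0],[2,25,50,75,98]).round(2))
                                              ~~~~~~~~~~~~~^^^^^^^^^^^^^^^^^^^^^^^^
    return _quantile_unchecked(
        a, q, axis, out, overwrite_input, method, keepdims, weights)
    return _ureduce(a,
                    func=_quantile_ureduce_func,
    ...<5 lines>...
                    overwrite_input=overwrite_input,
                    method=method)
    r = func(a, **kwargs)
    result = _quantile(arr,
                       quantiles=q,
    ...<2 lines>...
                       out=out,
                       weights=wgt)
    slices_having_nans = np.isnan(arr[-1, ...])
                                  ~~~^^^^^^^^^
IndexError: index -1 is out of bounds for axis 0 with size 0
```

Request:
move_arm(deltas=[[[255,0.7,-0.5,0,0,0,0],[255,0.7,-0.4,0,0,0,0],[255,0,0,0,0,0,0],[185,0,0,0,0,0,0],[175,0,0,0,0,0,0],[160,0,0,0,0,0,0],[140,0,0,0,0,0,0],[100,0,0,0,0,0,0],[50,0,0,0,0,0,0],[0,0,0,5,0,0,0]]])

```text
time: 29.55
tool_pos: [0.4723, 0.2286, 0.0042]
eef_rot: [0.993, -0.121, -0.0, 0.0]
ft_force: [-0.5, 0.1, 0.7]
opening: 0.084
```

Request:
move_arm(deltas=[[[0,0,0,20,0,0,0],[0,0,0,40,0,0,0],[0,0,0,50,0,0,0],[0,20,-5,50,0,0,0],[0,40,-10,50,0,0,0],[0,40,-10,10,0,0,0],[0,15,-4,0,0,0,0],[0,0,0,0,0,0,0],[0,0,0,0,0,0,0],[0,0,0,0,0,0,0]]])

```text
time: 30.8
tool_pos: [0.5855, 0.2005, 0.2229]
eef_rot: [0.993, -0.12, 0.0, -0.0]
ft_force: [0.3, 0.1, -0.0]
opening: 0.0855
```

```bash
python3 - <<'E'
from h import *
s,c=snap('wrist','w9.png'); J=local(wworld(s,c)); print(s['time'],tj(s),s['opening'],s['ft_force']); jigmeas(J)
E
```

```text
30.8 (array([-79.3,   1.3, 222.9]), np.float64(0.06), array([ 3.e-04,  2.e-04, -1.e+00])) 0.08551358682082527 [ 0.34120911  0.09734551 -0.03988772]
post- 45 [[107.9, -55.8, 26.6], [113.4, -48.1, 36.4]] [109.5 -51.6  32.7]
post+ 43 [[108.0, 48.4, 26.2], [114.0, 56.1, 36.1]] [109.4  52.4  33.7]
postrise- 28 [[108.4, -55.8, 32.0], [113.4, -48.7, 36.4]] [110.3 -51.7  35.2]
postrise+ 30 [[108.1, 48.4, 31.1], [114.1, 55.6, 36.1]] [110.   51.9  34.4]
bar 156 [[107.9, -23.8, 9.1], [114.7, 24.5, 12.4]] [110.8   0.4  11. ]
tab 175 [[31.6, -9.1, 44.7], [42.6, 12.5, 51.3]] [35.9  1.1 49.4]
tabtop 116 [[32.1, -7.8, 49.1], [42.6, 11.3, 51.6]] [37.7  2.4 49.9]
housing 2738 [[-111.1, -16.1, 50.4], [-4.7, 19.0, 55.2]] [-61.1   1.   53.1]
fork- 112 [[-0.8, -29.3, 38.3], [7.2, -7.8, 44.3]] [  3.1 -20.3  42.7]
fork+ 108 [[-0.7, 8.6, 39.6], [7.0, 30.0, 44.4]] [ 3.1 21.1 43. ]
rod 85 [[10.1, -1.6, 33.2], [29.4, 5.0, 37.0]] [19.5  2.3 35.3]
cheek- 144 [[-110.4, -29.0, 18.8], [-85.7, -21.3, 22.3]] [-98.3 -25.   20.8]
cheek+ 145 [[-110.4, 21.7, 18.7], [-85.8, 29.4, 22.9]] [-98.4  25.5  21. ]
```

View pics/w9.png

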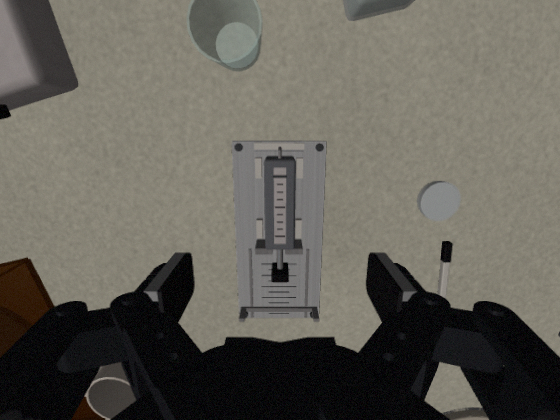

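The gauge lies in the cradle at pixel (280,215) with the tab home at (280,272). The gate is unmoved and nothing else is disturbed.

```bash
python3 -c "
from plant import bot; print(bot.job_done())"
```

```text
the job is handed in; nothing more can be done
None
```

I laid the middle-sized gauge in the cradle with its rod in the fork slot. I then pulled the tab into line with the posts, held it there, eased it home and handed the job in at about 31 s. No verdict was reported.

**Pull and hold:** at the hold the tab's centre measured jig x 111.35 mm, against 111.2 to 111.6 mm for the posts, depending on which edges I used. It was held there for over 2 s.

**Easing back:** the tab came back at about 30 mm/s. It was at jig x 40.0 mm with almost no force on the wrist. I pushed it about 1.5 mm further to be sure, then let go.

**Last check:** from the tab to the housing's rear matches the reading before the pull to within 0.4 mm, so the tab reads as fully home. The gate's posts are within about 0.5 mm of where they were, which is within measuring noise. I saw nothing else disturbed in the last picture.

**What went wrong:** my first two attempts to grip the gauge closed on air above it. The camera depth put the fingertips about 20 mm behind the reported TCP, not 22 mm ahead as the text says. I went about 37 mm lower and the next grip held; the gauge had not moved.

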